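# Hang a terrazzo sample at the viewing lamp and hold the shutter half open

### The arm

A 6-joint arm with a two-finger parallel gripper is mounted at the origin on the work surface. World frame = base frame: x ahead of the robot, y to its left, z up, the work surface at z = 0. Lengths are in m, angles in rad, forces in N, time in s.
With the tool pointing down it reaches from about 0.375 to 0.9 m from the base axis. Payload 3.1 kg.
Tool frame: the origin (TCP) lies midway between the tips of the shut fingers; the grasp point (between the pads) lies 19 mm behind it (manip.grasp_offset is the distance from the TCP to the grasp point, in m); z points along the fingers, y is the line along which they close (so a half turn about z gives the same grasp; the last joint's range is limited). The gripper opens to 85 mm and grips with 20 to 120 N. Pads are 22 mm wide; open, the fingers measure 114 mm over their backs; the gripper's body (76 mm by 85 mm) begins 54 mm behind the grasp point. The pads swing forward as they close: fully open they stand 13 mm farther back than shut.
Start: joints at [-1.367, 0.527, 1.433, -0, 1.181, -0.178], TCP at [0.233, -0.58, 0.196] pointing down, gripper open.
Joint ranges: [-3.08, 3.08], [-0.75, 2.2], [0.22, 2.44], [-1.43, 4.57], [0, 2.65], [-2.85, 2.85]. Speed limits (rad/s): [2.79, 2.79, 3.14, 3.14, 3.14, 3.14].

### API

Orientations are given as a unit quaternion [x, y, z, w].
In Python, from station import sensors, cams, order, manip gives the robot as it stands.
- The arm moves only by the tool move_arm, never from a script. Its argument "targets" is a list of rows, each an object of numbers: "dx", "dy", "dz": the shift along the world's x, y, z normalised to -1 to 1, where 1 is 25 mm; "rx", "ry", "rz": the turn, a rotation vector about the world's x, y, z normalised to -1 to 1, where 1 is 30 degrees. A call has exactly 10 rows; each row shifts and turns the commanded pose from where the row before left it; what a row does not reach is not made up. A row lasts 1/8 s, in which the tool goes at most 62.5 mm and 10.7 degrees, less where a joint would pass 70% of its speed; a pose out of reach is approached as far as the arm can. A call with a number of a shift or a turn outside -1 to 1 is refused whole. A call with a gripper value outside its range is refused whole. "claw" is the opening in per cent of the stroke, from 0 (shut) to 100 (fully open), set as the call begins (left out, the last holds). The fingers move at their own pace and stop on an object; "newtons" is the grip in N (left out, the last holds). Time passes only in rows, so rows that do not move let the fingers close, or fill a call up. It gives the time, the measured TCP pose, the force, the opening and the grip force at its end, in the units of the state.
- sensors.sense(): the state, without advancing time (a new reading comes with each control period).
- cams.snapshot(name): name is "scene" or "top" or "wrist"; returns the picture (480x640x3 uint8, red, green, blue); there is no depth.
- cams.camera_model(name): a dict with "fx", "fy", "cx", "cy" (pixels), "extrinsics" (4x4, takes a point from world to camera coordinates). Camera axes: x right, y down, z forward; pixel columns grow to the right and rows downward; lengths in m; the calibration is good to about 2 mm. A picture is of the moment at which its call begins: read the wrist's pose just before it. camera_model takes no time and is no camera call; for the wrist camera it gives the pose at the moment of the call.
- order.sign_off(): hands the job in; it is judged then, once.
The state is a dict: "t": time; "q": joint angles; "qd": joint speeds; "tau": joint torques, N m; "tcp_pos": TCP position; "tool_rot": TCP orientation; "force": force on the tool from outside, world axes, zero at the start; "ft_torque": the same for the moment, N m; "finger_gap": opening from 0.0 (shut) to 1.0 (fully open); "gripper_force": force on a finger pad.
Only numpy, scipy, OpenCV 4.12 (cv2) and the standard library are available. Lean on these libraries where they do the work, as an engineer would, in place of code of your own. Each camera call takes 0.05 s, during which the arm holds its last target. There are 200 camera calls.

### The job

Take the hanger with the broad square tile off the small rack and hook it over the long rail, tile facing the lamp box, well to the left of the upright pointer (left as seen from the robot). Slide it along the rail, without lifting it off, until its middle lines up with the pointer, and let go of it while the lamp's shutter is still shut. Then slide the sprung shutter to half open by its upright black handle and finish while holding it there; leave the slim hanger, the loose tiles and the pot alone.

Things in the scene. Friction and masses are not known exactly. Their poses are not given: they have to be found in the camera images.
- hanger_tab (a point): Centre of the upright grip tab, 10 (x) by 24 (y) by 46 mm tall, of the hanger to be hung (0.4 kg, on the rack at first); x across the rail, y along it. 17 mm below the tab's top, 29 mm above the 6 mm thick, 60 mm long bridge, whose underside (35 mm below this point) rests on the rail. Under it a 15 mm gap straddles the rail, centred under the tab: tile on the -x side, 10 mm steel lip 35 mm deep on +x.
- hanger_tile (a point): Centre of the square grey terrazzo tile, 80 by 80 by 10 mm, of that hanger, on its -x side: its centre is 15.5 mm from the tab's middle in x and 83 mm below the tab's centre, its lower edge 88 mm below the bridge's underside (so 88 mm below the rail's top when hung). Same axes.
- slim_tab (a point): Grip tab centre of the other hanger on the rack, to be left alone: same make and tab, but with a slim tall tile 40 by 115 mm and a bridge 40 mm long. The two hang 120 mm apart and either may be on the left.
- stand_top (a point): Middle of the top face of the long rail, 160 mm above the table: a fixed flat steel bar 8 mm wide (x), 20 mm deep, 380 mm long along y (y points to its left end, x away from the robot). Posts under its ends, not above it. The lamp box (200 mm long, 130 mm high) is on its -x side, from 72 mm left to 128 mm right of the pointer; its face is 105 mm from the rail.
- rack_top (a point): Middle of the top face of the small rack's rail: same bar (8 by 20 mm, top 160 mm above the table), 230 mm long along y. Fixed.
- pointer (a point): Tip of the pointer, a thin upright steel post with a conical tip, fixed beyond the rail: 45 mm past the rail's middle line in x, tip 156 mm above the table. Axes parallel to the long rail's. The hanger's middle belongs level with it along y. It stands in the right-hand half of the rail.
- shutter (a joint): Travel of the lamp's shutter in m: 0 shut, 0.070 fully open, 0.035 half. It slides parallel to the rail, towards -y of the rail (to the right as seen from the robot). A spring pushes it shut: about 3 N when shut, 8 N at half, 13 N fully open; let go, it springs shut.
- shutter_grip (a point): Grip point of the shutter's handle, an upright black block 14 mm (along its travel, y) by 22 mm (x) and 46 mm tall on the front edge of the lamp box's top. 156 mm above the table, 26 mm above the box's top, 19 mm below the handle's top; moves with the shutter. Axes as the long rail's, about 100 mm from it on the -x side. Lines on the box's top mark shut, half (longest line) and open.
- tiles: Bystander: stack of three reddish terrazzo tiles, 60 by 100 mm, 36 mm high; origin under its centre.
- pot: Bystander: white open pot, 70 mm across, 60 mm high; origin under its centre.
- swatch: Bystander: single cream terrazzo tile 70 by 70 by 12 mm; origin under its centre.
Not all that is in view belongs to the job. What is shaped like the part that bears hanger_tab but orange or purple is not meant.

How it is judged:
By the outcome, as a careful person would: the job done as asked, in the order asked, and still so for the second after the job is handed in, while the arm keeps its last pose, push and grip.
It also fails if it takes over 61 s, if anything falls off the work surface, if the arm or the gripper's body presses on something with over 40 N, if the wrist force passes 120 N, or if a joint passes its speed limit or range.

## Working session

There is one attempt and no reset: what is moved stays moved. The work goes in short steps, Python scripts to look and compute and a tool call to move; the robot and the scene stay as the last step left them, time stands still between calls to the robot, and variables do not carry over. Pictures are saved under pics/ and viewed, at most 10 in all, crops included, and the job is handed in when it is done.

Besides the shell and the picture viewer there is one more tool, called after "Request:" as name(argument=value, ...) on one line, values as JSON. move_arm: Moves the arm, as the interface text tells. Scaled input: -1 to 1 covers 25 mm each way for a shift and 30 degrees each way for a turn. Its arguments: {"type":"object","properties":{"targets":{"type":"array"},"claw":{"type":"number"},"newtons":{"type":"number"}},"required":["targets"]}

```bash
mkdir -p pics
cat > h.py <<'E'
import numpy as np, cv2
from station import sensors, cams, order, manip
def snap(n,f):
    m=cams.camera_model(n); im=cams.snapshot(n); cv2.imwrite('pics/'+f,im[:,:,::-1]); return im,m
def ray(m,u,v):
    E=np.array(m['extrinsics']);R=E[:3,:3];t=E[:3,3]
    d=R.T@np.array([(u-m['cx'])/m['fx'],(v-m['cy'])/m['fy'],1]);return -R.T@t,d
def onz(m,u,v,z):
    o,d=ray(m,u,v);return (o+d*(z-o[2])/d[2]).round(4)
def tri(m1,p1,m2,p2):
    o1,d1=ray(m1,*p1);o2,d2=ray(m2,*p2)
    s=np.linalg.lstsq(np.c_[d1,-d2],o2-o1,rcond=None)[0]
    a,b=o1+s[0]*d1,o2+s[1]*d2;return ((a+b)/2).round(4),np.linalg.norm(a-b).round(4)
def proj(m,p):
    E=np.array(m['extrinsics']);c=E[:3,:3]@np.array(p)+E[:3,3]
    return (m['fx']*c[0]/c[2]+m['cx'],m['fy']*c[1]/c[2]+m['cy'])
E
python3 - <<'E'
from h import *
for n in('scene','top'):
    im,m=snap(n,n+'0.png'); print(n,ray(m,320,240))
print(sensors.sense(),manip.grasp_offset)
E
```

```text
scene (array([ 1.0565635 , -0.51962097,  0.6945952 ]), array([-0.52509026,  0.60488733, -0.59866637]))
top (array([0.45867355, 0.01974915, 1.3625509 ]), array([ 0.10100632,  0.04009575, -0.99432095]))
{'t': 0.1, 'q': array([-1.36748234e+00,  5.28407920e-01,  1.43377882e+00,  3.23063755e-05,
        1.18140568e+00, -1.78506134e-01]), 'qd': array([ 0.00144521, -0.00039351, -0.00168963,  0.00148464, -0.00012389,
        0.00051787]), 'tau': array([ 6.36653567e-05, -4.43304527e+01, -1.78586036e+01, -2.26115153e-04,
        3.91608541e-03,  1.04489251e-05]), 'tcp_pos': array([ 0.23276746, -0.57926602,  0.19480874]), 'tool_rot': array([ 9.81832631e-01,  1.89746370e-01,  2.53451972e-06, -9.99991673e-04]), 'force': array([ 0.16768755, -0.51270361,  0.1913598 ]), 'ft_torque': array([-0.04202274, -0.03249044, -0.01076711]), 'gripper_force': 0.0, 'finger_gap': 1.0024011061373383} 0.0187
```

View pics/scene0.png

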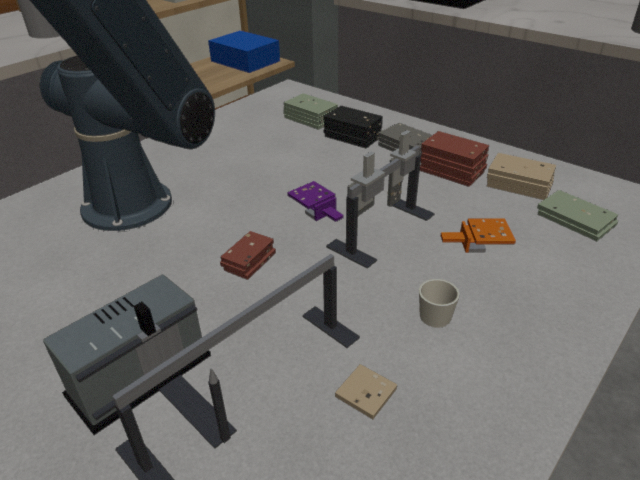

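View pics/top0.png

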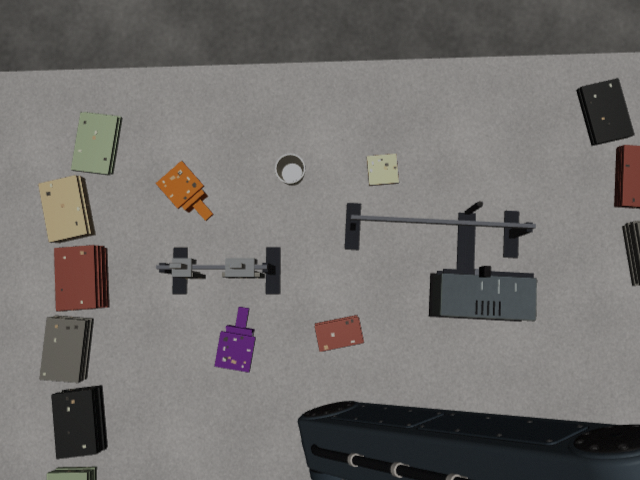

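Scene and top agree. The grey hanger at top (240,266) has the wide bridge, so it should be the broad one. The one at (181,267) has a narrow bridge and should be the slim one. The purple (236,345) and orange (183,188) lookalikes are not meant. I'll check this in one close crop.

Run:
```python
from h import *
a=cv2.imread('pics/top0.png');b=cv2.imread('pics/scene0.png')
c1=cv2.resize(a[235:300,150:290],(800,371),interpolation=cv2.INTER_CUBIC)[:, :]
c2=cv2.resize(b[120:270,310:450],(210*1,225),interpolation=cv2.INTER_CUBIC)
c3=cv2.resize(a[195:325,340:540],(340,221),interpolation=cv2.INTER_CUBIC)
o=np.zeros((600,800,3),np.uint8);o[:371]=c1;o[373:598,:210]=c2;o[373:594,230:570]=c3
cv2.imwrite('pics/crop.png',o)
mt=cams.camera_model('top')
for n,p,z in [('tabL',(181,267),.2),('tabB',(240,266),.2),('railL',(353,217.5),.16),('railR',(534,226.5),.16),('rackL',(158,267),.16),('rackR',(268,266),.16),('ptr',(481,205),.156),('grip',(485,270),.175)]: print(n,onz(mt,*p,z))
```

```text
tabL [0.5295 0.3461 0.2   ]
tabB [0.5286 0.2276 0.2   ]
railL [ 0.6259 -0.0011  0.16  ]
railR [ 0.5976 -0.3721  0.16  ]
rackL [0.5331 0.4052 0.16  ]
rackR [0.5296 0.1767 0.16  ]
ptr [ 0.6457 -0.2669  0.156 ]
grip [ 0.51   -0.2643  0.175 ]
```

View pics/crop.png

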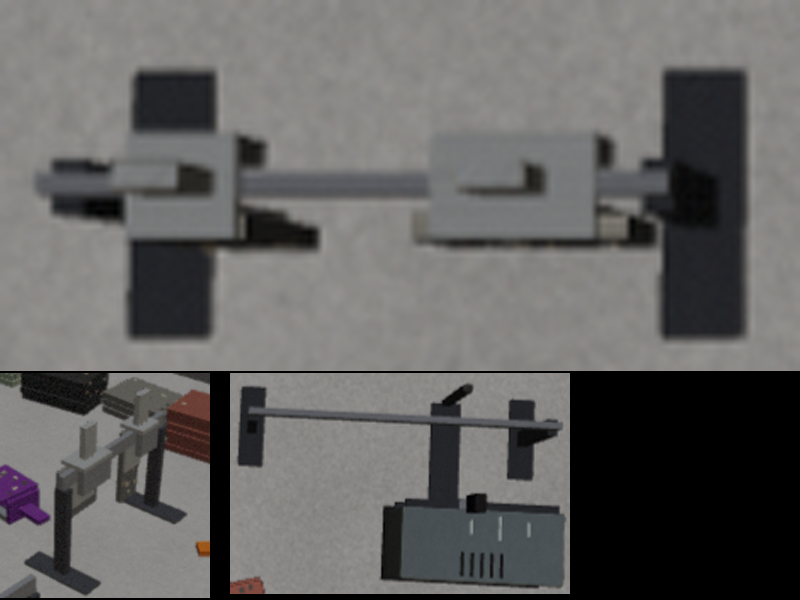

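The crop confirms it. In the top view the hanger at crop (511,185) has the 60 mm bridge, and its tile sticks out both sides on the -x side. The slim one at crop (183,185) has a narrow bridge. The tile's near side faces -x, the shutter handle is at crop (477,502), and the pointer tip is at (470,390). I'll set out and refine the numbers at the rack.

Request:
move_arm(targets=[{"dz": 1, "rz": 0.224}, {"dx": 0.36, "dy": 1, "dz": 1, "rz": 0.224}, {"dx": 0.36, "dy": 1, "dz": 1, "rz": 0.224}, {"dx": 0.36, "dy": 1, "dz": 1, "rz": 0.224}, {"dx": 0.36, "dy": 1, "rz": 0.224}, {"dx": 0.36, "dy": 1, "rz": 0.224}, {"dx": 0.36, "dy": 1, "rz": 0.224}, {"dx": 0.36, "dy": 1, "rz": 0.224}, {"dx": 0.36, "dy": 1, "rz": 0.224}, {"dx": 0.36, "dy": 1, "rz": 0.224}], claw=60)

```text
schema error: expected keys dx, dy, dz, rx, ry, rz
```

Request:
move_arm(targets=[{"dx": 0.36, "dy": 1}, {"dx": 0.36, "dy": 1}, {"dx": 0.36, "dy": 1}, {"dx": 0.36, "dy": 1}, {"dx": 0.36, "dy": 1}, {"dx": 0.36, "dy": 1}, {"dx": 0.36, "dy": 1}, {"dx": 0.36, "dy": 1}, {"dx": 0.36, "dy": 1}, {"dx": 0.36, "dy": 1}])

```text
schema error: expected keys dx, dy, dz, rx, ry, rz
```

Request:
move_arm(targets=[{"dx": 0.38, "dy": 1}, {"dx": 0.38, "dy": 1}, {"dx": 0.38, "dy": 1}, {"dx": 0.38, "dy": 1}, {"dx": 0.38, "dy": 1}, {"dx": 0.38, "dy": 1}, {"dx": 0.38, "dy": 1}, {"dx": 0.38, "dy": 1}, {"dx": 0.38, "dy": 1}, {"dx": 0.38, "dy": 1}])

```text
schema error: expected keys dx, dy, dz, rx, ry, rz
```

Run:
```python
from h import *
s=sensors.sense();print(s['t'],s['tcp_pos'],s['tool_rot'],s['q'],s['finger_gap'])
im,m=snap('wrist','w1.png')
im2,mt=snap('top','top1.png')
print('tabtop',onz(mt,235.9,265.8,.212),'bridge',onz(mt,239.4,267.3,.166),'pix',proj(m,(.5287,.228,.212)))
```

```text
0.1 [ 0.23276746 -0.57926602  0.19480874] [ 9.81832631e-01  1.89746370e-01  2.53451972e-06 -9.99991673e-04] [-1.36748234e+00  5.28407920e-01  1.43377882e+00  3.23063755e-05
  1.18140568e+00 -1.78506134e-01] 1.0024011061373383
tabtop [0.5285 0.2335 0.212 ] bridge [0.528  0.2349 0.166 ] pix (np.float64(220826.85082588103), np.float64(180416.52653565904))
```

View pics/w1.png

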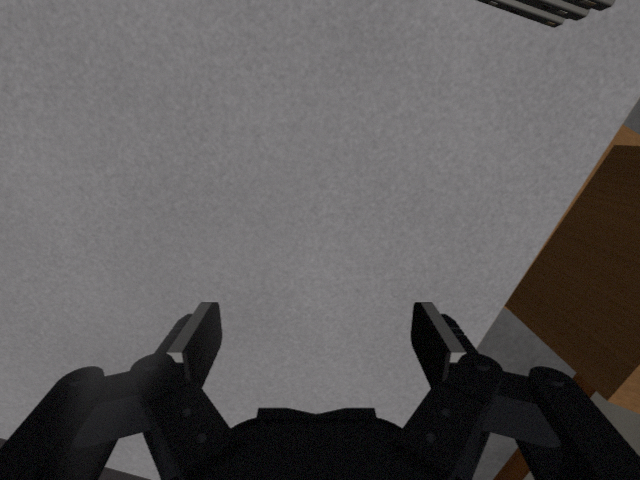

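The rows were refused because all six keys are needed, so the arm has not moved and this wrist view shows bare table with the fingers at rows 300–400. I'll send the rows again with every key.

Request:
move_arm(targets=[{"dx": 0, "dy": 0, "dz": 1, "rx": 0, "ry": 0, "rz": 0.224}, {"dx": 0.36, "dy": 1, "dz": 1, "rx": 0, "ry": 0, "rz": 0.224}, {"dx": 0.36, "dy": 1, "dz": 1, "rx": 0, "ry": 0, "rz": 0.224}, {"dx": 0.36, "dy": 1, "dz": 1, "rx": 0, "ry": 0, "rz": 0.224}, {"dx": 0.36, "dy": 1, "dz": 0, "rx": 0, "ry": 0, "rz": 0.224}, {"dx": 0.36, "dy": 1, "dz": 0, "rx": 0, "ry": 0, "rz": 0.224}, {"dx": 0.36, "dy": 1, "dz": 0, "rx": 0, "ry": 0, "rz": 0.224}, {"dx": 0.36, "dy": 1, "dz": 0, "rx": 0, "ry": 0, "rz": 0.224}, {"dx": 0.36, "dy": 1, "dz": 0, "rx": 0, "ry": 0, "rz": 0.224}, {"dx": 0.36, "dy": 1, "dz": 0, "rx": 0, "ry": 0, "rz": 0.224}], claw=60)

```text
t: 1.45
tcp_pos: [0.314, -0.3539, 0.2956]
tool_rot: [0.711, 0.703, 0.0, -0.0]
force: [0.2, -0.4, -0.1]
finger_gap: 0.603
gripper_force: 0.0
```

Request:
move_arm(targets=[{"dx": 0.36, "dy": 1, "dz": 0, "rx": 0, "ry": 0, "rz": 0}, {"dx": 0.36, "dy": 1, "dz": 0, "rx": 0, "ry": 0, "rz": 0}, {"dx": 0.36, "dy": 1, "dz": 0, "rx": 0, "ry": 0, "rz": 0}, {"dx": 0.36, "dy": 1, "dz": 0, "rx": 0, "ry": 0, "rz": 0}, {"dx": 0.36, "dy": 1, "dz": 0, "rx": 0, "ry": 0, "rz": 0}, {"dx": 0.36, "dy": 1, "dz": 0, "rx": 0, "ry": 0, "rz": 0}, {"dx": 0.36, "dy": 1, "dz": 0, "rx": 0, "ry": 0, "rz": 0}, {"dx": 0.36, "dy": 1, "dz": 0, "rx": 0, "ry": 0, "rz": 0}, {"dx": 0.36, "dy": 1, "dz": 0, "rx": 0, "ry": 0, "rz": 0}, {"dx": 0.36, "dy": 1, "dz": 0, "rx": 0, "ry": 0, "rz": 0}])

```text
t: 2.7
tcp_pos: [0.4039, -0.104, 0.2957]
tool_rot: [0.713, 0.701, -0.0, -0.0]
force: [1.1, 0.3, -0.1]
finger_gap: 0.599
gripper_force: 0.0
```

Request:
move_arm(targets=[{"dx": 0.38, "dy": 1, "dz": 0, "rx": 0, "ry": 0, "rz": 0}, {"dx": 0.38, "dy": 1, "dz": 0, "rx": 0, "ry": 0, "rz": 0}, {"dx": 0.38, "dy": 1, "dz": 0, "rx": 0, "ry": 0, "rz": 0}, {"dx": 0.38, "dy": 1, "dz": 0, "rx": 0, "ry": 0, "rz": 0}, {"dx": 0.38, "dy": 1, "dz": 0, "rx": 0, "ry": 0, "rz": 0}, {"dx": 0.38, "dy": 1, "dz": 0, "rx": 0, "ry": 0, "rz": 0}, {"dx": 0.38, "dy": 1, "dz": 0, "rx": 0, "ry": 0, "rz": 0}, {"dx": 0.38, "dy": 1, "dz": 0, "rx": 0, "ry": 0, "rz": 0}, {"dx": 0.38, "dy": 1, "dz": 0, "rx": 0, "ry": 0, "rz": 0}, {"dx": 0.38, "dy": 1, "dz": 0, "rx": 0, "ry": 0, "rz": 0}])

```text
t: 3.95
tcp_pos: [0.4989, 0.1459, 0.2955]
tool_rot: [0.713, 0.701, -0.0, -0.0]
force: [-0.1, 0.2, 0.2]
finger_gap: 0.6
gripper_force: 0.0
```

Run:
```python
from h import *
s=sensors.sense();print(s['t'],s['tcp_pos'],s['tool_rot'],s['q'],s['finger_gap'])
im,m=snap('wrist','w2.png')
print('pix',proj(m,(.5285,.2335,.212)))
```

```text
3.95 [0.49891168 0.14588319 0.29554285] [ 7.12754361e-01  7.01413699e-01 -1.79127838e-04 -1.02572781e-04] [ 6.93231467e-02  2.74803828e-01  1.55980833e+00 -7.99167787e-05
  1.30738605e+00  8.53822611e-02] 0.600145676686543
pix (np.float64(354.60261584722576), np.float64(118.92449602363098))
```

View pics/w2.png

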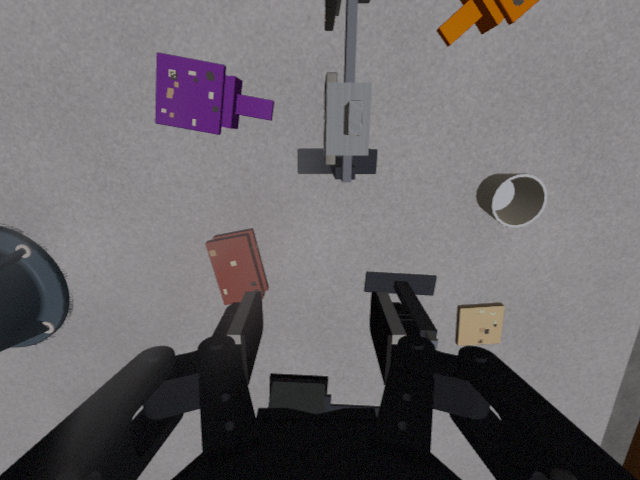

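The wrist view shows the broad hanger's tab top at about (355,118), matching the projected top-camera estimate (354.6,118.9). The tile is on the left (-x). Next I go in and grip.

Request:
move_arm(targets=[{"dx": 0.237, "dy": 0.7, "dz": 0, "rx": 0, "ry": 0, "rz": 0}, {"dx": 0.237, "dy": 0.7, "dz": 0, "rx": 0, "ry": 0, "rz": 0}, {"dx": 0.237, "dy": 0.7, "dz": 0, "rx": 0, "ry": 0, "rz": 0}, {"dx": 0.237, "dy": 0.7, "dz": 0, "rx": 0, "ry": 0, "rz": 0}, {"dx": 0.237, "dy": 0.7, "dz": 0, "rx": 0, "ry": 0, "rz": 0}, {"dx": 0, "dy": 0, "dz": -0.94, "rx": 0, "ry": 0, "rz": 0}, {"dx": 0, "dy": 0, "dz": -0.94, "rx": 0, "ry": 0, "rz": 0}, {"dx": 0, "dy": 0, "dz": -0.94, "rx": 0, "ry": 0, "rz": 0}, {"dx": 0, "dy": 0, "dz": -0.94, "rx": 0, "ry": 0, "rz": 0}, {"dx": 0, "dy": 0, "dz": -0.94, "rx": 0, "ry": 0, "rz": 0}])

```text
t: 5.25
tcp_pos: [0.5289, 0.2332, 0.1774]
tool_rot: [0.713, 0.701, 0.0, 0.0]
force: [-0.1, -0.4, 0.6]
finger_gap: 0.602
gripper_force: 0.0
```

Request:
move_arm(targets=[{"dx": 0, "dy": 0, "dz": 0, "rx": 0, "ry": 0, "rz": 0}, {"dx": 0, "dy": 0, "dz": 0, "rx": 0, "ry": 0, "rz": 0}, {"dx": 0, "dy": 0, "dz": 0, "rx": 0, "ry": 0, "rz": 0}, {"dx": 0, "dy": 0, "dz": 0, "rx": 0, "ry": 0, "rz": 0}, {"dx": 0, "dy": 0, "dz": 0, "rx": 0, "ry": 0, "rz": 0}, {"dx": 0, "dy": 0, "dz": 0, "rx": 0, "ry": 0, "rz": 0}, {"dx": 0, "dy": 0, "dz": 0, "rx": 0, "ry": 0, "rz": 0}, {"dx": 0, "dy": 0, "dz": 0, "rx": 0, "ry": 0, "rz": 0}, {"dx": 0, "dy": 0, "dz": 0, "rx": 0, "ry": 0, "rz": 0}, {"dx": 0, "dy": 0, "dz": 0, "rx": 0, "ry": 0, "rz": 0}], claw=0, newtons=60)

```text
t: 6.5
tcp_pos: [0.5285, 0.2325, 0.1782]
tool_rot: [0.713, 0.701, -0.0, -0.0]
force: [-0.4, 0.2, -0.1]
finger_gap: 0.001
gripper_force: 0.0
```

Run:
```python
from h import *
s=sensors.sense();print({k:np.round(s[k],4) for k in('t','tcp_pos','tool_rot','force','ft_torque','finger_gap','gripper_force')})
# rail fit in top view: thin bright bar between u 365..505
im=cv2.imread('pics/top0.png').astype(float);mt=cams.camera_model('top')
g=im.mean(2)
P=[]
for u in list(range(365,455,6))+list(range(482,502,4)):
    v0=217.5+(u-353)*9/181; r=np.arange(int(v0)-7,int(v0)+8); c=g[r,u]; w=np.clip(np.median(c)-8-c,0,None)
    if w.sum()>10:P.append(onz(mt,u,(w*r).sum()/w.sum(),.158))
P=np.array(P);k=np.polyfit(P[:,1],P[:,0],1);print('x=',k,'res',np.std(P[:,0]-np.polyval(k,P[:,1])),'yaw',-np.degrees(np.arctan(k[0])))
```

```text
{'t': np.float64(6.5), 'tcp_pos': array([0.5285, 0.2325, 0.1782]), 'tool_rot': array([ 7.128e-01,  7.014e-01, -1.000e-04, -0.000e+00]), 'force': array([-0.4321,  0.2485, -0.0835]), 'ft_torque': array([-0.0505,  0.013 , -0.0028]), 'finger_gap': np.float64(0.0005), 'gripper_force': np.float64(0.0)}
x= [0.07645231 0.6257754 ] res 0.00016431639820690158 yaw -4.371890072466999
```

The gripper closed fully on nothing, so I'll look.

Run:
```python
from h import *
w,m=snap('wrist','w3.png');t,mt=snap('top','t3.png');s,ms=snap('scene','s3.png')
o=np.zeros((600,800,3),np.uint8)
o[:300,:400]=cv2.resize(w,(400,300));o[300:,:400]=cv2.resize(t[190:310,140:300],(400,300));o[:,400:]=cv2.resize(s[60:285,300:450],(400,600))
cv2.imwrite('pics/c3.png',o[:,:,::-1])
print('tcp in scene',proj(ms,sensors.sense()['tcp_pos']),'hanger est',proj(ms,(.5285,.2335,.212)))
```

```text
tcp in scene (np.float64(367.33062517664973), np.float64(169.4873432878885)) hanger est (np.float64(368.2340964853414), np.float64(153.56959480612886))
```

View pics/c3.png

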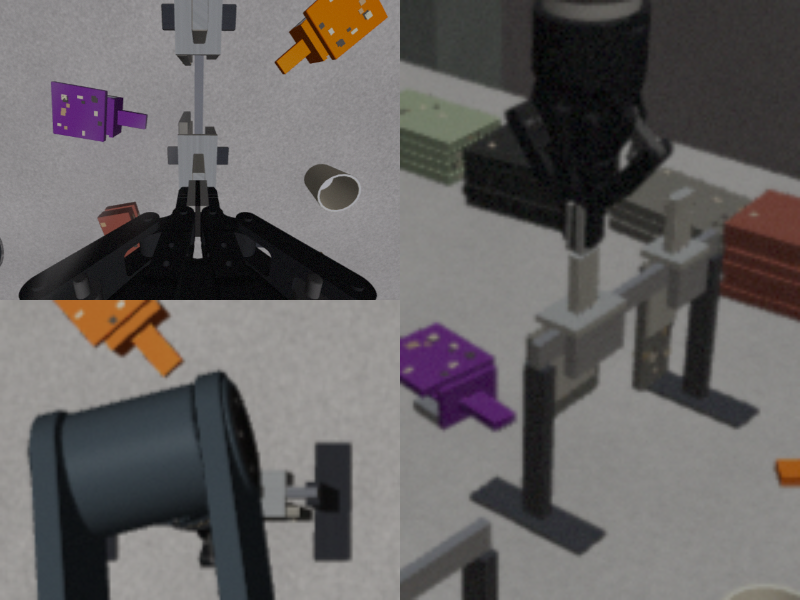

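Run:
```python
from h import *
w=cv2.imread('pics/w3.png');t=cv2.imread('pics/t3.png');s=cv2.imread('pics/s3.png');t0=cv2.imread('pics/top0.png')
o=np.zeros((600,800,3),np.uint8)
C=lambda a,sz:cv2.resize(a,sz,interpolation=cv2.INTER_CUBIC)
o[:300,:400]=C(w[190:340,220:420],(400,300))
o[300:450,:400]=C(t[245:290,180:300],(400,150));o[450:,:400]=C(t0[245:290,180:300],(400,150))
o[:,400:]=C(s[110:230,330:410],(400,600))
cv2.imwrite('pics/c4.png',o)
m=cams.camera_model('wrist');p=sensors.sense()['tcp_pos']
print('tcp',proj(m,p),'tabtop',[np.round(proj(m,(x,y,.212))) for x in(.5235,.5335) for y in(.2215,.2455)],'bridge',[np.round(proj(m,(x,y,.166))) for x in(.5085,.5485) for y in(.2035,.2635)],'slimtop',proj(m,(.5295,.3535,.212)),'camera',ray(m,320,240))
```

```text
tcp (np.float64(316.6754697192326), np.float64(274.48474163622876)) tabtop [array([307., 323.]), array([306., 279.]), array([327., 323.]), array([327., 279.])] bridge [array([286., 308.]), array([282., 218.]), array([348., 308.]), array([350., 217.])] slimtop (np.float64(314.7725620905083), np.float64(14.185347015027986)) camera (array([0.52919085, 0.31212527, 0.35552959]), array([ 0.007987  , -0.31290279, -0.94983032]))
```

View pics/c4.png

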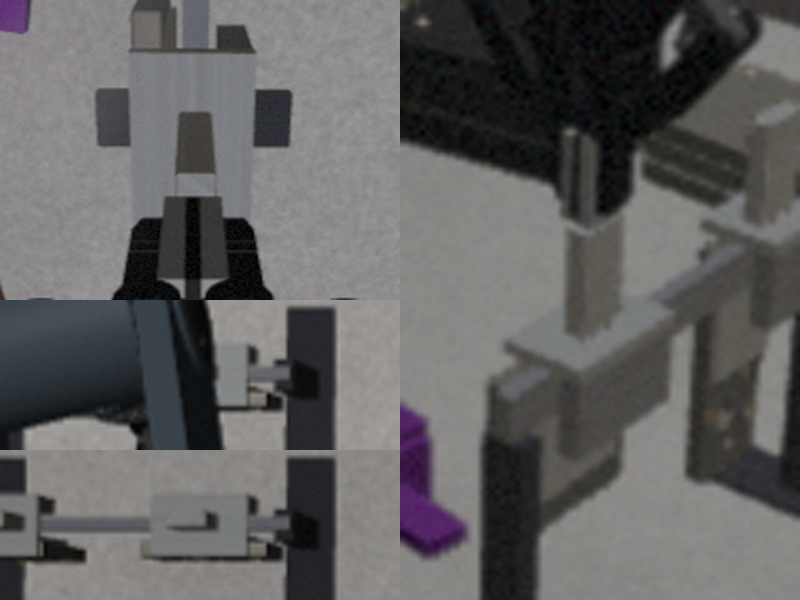

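The hanger has not moved, and its position fits all three views. In the scene crop the shut fingertips are at (590,212), just above the tab's top at (595,225), although the reported TCP (crop row about 297) is halfway down the tab. The real tips are therefore about 35 mm higher than the reported TCP. I'll open, go down 35 mm and grip.

Request:
move_arm(targets=[{"dx": 0, "dy": 0, "dz": 0, "rx": 0, "ry": 0, "rz": 0}, {"dx": 0, "dy": 0, "dz": 0, "rx": 0, "ry": 0, "rz": 0}, {"dx": 0, "dy": 0, "dz": 0, "rx": 0, "ry": 0, "rz": 0}, {"dx": 0, "dy": 0, "dz": 0, "rx": 0, "ry": 0, "rz": 0}, {"dx": 0, "dy": 0, "dz": -0.35, "rx": 0, "ry": 0, "rz": 0}, {"dx": 0, "dy": 0, "dz": -0.35, "rx": 0, "ry": 0, "rz": 0}, {"dx": 0, "dy": 0, "dz": -0.35, "rx": 0, "ry": 0, "rz": 0}, {"dx": 0, "dy": 0, "dz": -0.35, "rx": 0, "ry": 0, "rz": 0}, {"dx": 0, "dy": 0, "dz": 0, "rx": 0, "ry": 0, "rz": 0}, {"dx": 0, "dy": 0, "dz": 0, "rx": 0, "ry": 0, "rz": 0}], claw=60)

```text
t: 7.9
tcp_pos: [0.5287, 0.2326, 0.1433]
tool_rot: [0.713, 0.701, 0.0, 0.0]
force: [-0.3, -0.6, -0.2]
finger_gap: 0.601
gripper_force: 0.0
```

Request:
move_arm(targets=[{"dx": 0, "dy": 0, "dz": 0, "rx": 0, "ry": 0, "rz": 0}, {"dx": 0, "dy": 0, "dz": 0, "rx": 0, "ry": 0, "rz": 0}, {"dx": 0, "dy": 0, "dz": 0, "rx": 0, "ry": 0, "rz": 0}, {"dx": 0, "dy": 0, "dz": 0, "rx": 0, "ry": 0, "rz": 0}, {"dx": 0, "dy": 0, "dz": 0, "rx": 0, "ry": 0, "rz": 0}, {"dx": 0, "dy": 0, "dz": 0, "rx": 0, "ry": 0, "rz": 0}, {"dx": 0, "dy": 0, "dz": 0, "rx": 0, "ry": 0, "rz": 0}, {"dx": 0, "dy": 0, "dz": 0, "rx": 0, "ry": 0, "rz": 0}, {"dx": 0, "dy": 0, "dz": 0, "rx": 0, "ry": 0, "rz": 0}, {"dx": 0, "dy": 0, "dz": 0, "rx": 0, "ry": 0, "rz": 0}], claw=0, newtons=60)

```text
t: 9.15
tcp_pos: [0.5292, 0.2326, 0.1436]
tool_rot: [0.713, 0.701, 0.001, 0.0]
force: [1.2, -0.7, 5.4]
finger_gap: 0.109
gripper_force: 60.1
```

Run:
```python
from h import *
w,m=snap('wrist','w5.png');s,ms=snap('scene','s5.png')
o=np.zeros((450,800,3),np.uint8);C=lambda a,sz:cv2.resize(a,sz,interpolation=cv2.INTER_CUBIC)
o[:300,:400]=C(w[190:340,220:420],(400,300));o[:,400:]=C(s[110:200,330:410],(400,450))
cv2.imwrite('pics/c5.png',o[:,:,::-1])
```

```text
(no output)
```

View pics/c5.png

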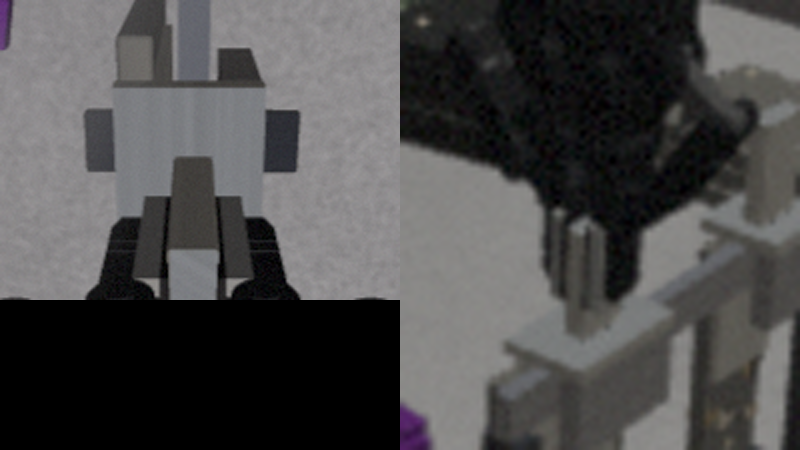

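The tab is gripped: the gap of 0.109 is about 9 mm, and the pads sit on the tab. Next I refine the rail line and pointer from the stored images.

Run:
```python
from h import *
t=cv2.imread('pics/top0.png').astype(float).mean(2);mt=cams.camera_model('top');ms=cams.camera_model('scene')
for u in(385,410,435): print(u,np.round(t[212:232,u-3:u+4].mean(1)).astype(int))
print('rack',[ (u,np.round(t[258:276,u-3:u+4].mean(1)).astype(int)) for u in(205,)])
print(t[200:212:1,476:486].astype(int))
s=cv2.imread('pics/scene0.png').astype(float).mean(2);print(s[366:382,206:221].astype(int))
print(tri(mt,(481.2,203.8),ms,(213,371)))
```

```text
385 [138 137 136 137 122  92  92  88  65  73 127 136 136 137 137 135 135 136
 136 135]
410 [138 139 139 138 137 127  98  92  91  75  62 113 137 137 136 136 137 138
 139 139]
435 [137 137 137 136 137 138 130 105  93  93  79  54  98 139 138 137 138 138
 137 137]
rack [(205, array([137, 137, 136, 135, 137, 137, 131, 109,  93,  93,  85,  96, 134,
       135, 137, 131, 107,  76]))]
[[137 138 138 127 127 132 132 136 137 137]
 [137 123 110  83  87 101 109 134 136 137]
 [105  67  49  47  47  49  75 126 138 138]
 [ 17  35  45  42  37  36  57 121 138 138]
 [ 17  32  41  37  36  37  61 128 139 135]
 [ 12  23  33  35  35  36  77 139 138 136]
 [  9  10  16  25  31  57 110 141 141 140]
 [  9  11  19  48  81 105 137 138 140 141]
 [  9  19  54 107 139 137 137 138 139 139]
 [ 49  82 106 139 140 137 139 137 139 139]
 [107 138 137 141 140 136 136 137 138 137]
 [137 135 137 140 140 135 135 138 140 138]]
[[135 134 136 136 134 134 133 134 134 134 131 133 131 132 135]
 [136 135 135 134 135 134 137 135 136 134 133 138 138 136 135]
 [137 136 136 131 121 121 133 136 134 134 134 136 135 136 134]
 [139 138 135 
[... 162 characters left out ...]
136 135 136]
 [138 138 138 125  79  80  88  86 106 132 135 134 135 135 136]
 [137 139 134 112  78  84  88  86  92 129 136 137 134 134 135]
 [141 139 134 109  79  80  88  89  81 101 131 136 134 134 133]
 [138 136 128  96  76  83  89  90  82  81 104 132 134 133 135]
 [134 134 128  85  74  85  91  87  87  82  94 129 134 135 135]
 [135 134 126  86  78  79  89  86  87  83  92 107 132 138 138]
 [134 137 129  83  79  81  87  88  87  83  79  97 127 138 139]
 [135 138 128  74  76  82  87  87  89  86  79  79  94 131 135]
 [136 134 121  74  74  81  85  86  86  88  80  73  60 103 133]
 [134 129  95  67  75  82  88  88  87  89  82  59  50  96 134]]
(array([ 0.6502, -0.2682,  0.1482]), np.float64(0.0025))
```

Request:
move_arm(targets=[{"dx": 0, "dy": 0, "dz": 0.3, "rx": 0, "ry": 0, "rz": 0}, {"dx": 0, "dy": 0, "dz": 0.4, "rx": 0, "ry": 0, "rz": 0}, {"dx": 0, "dy": 0, "dz": 0.5, "rx": 0, "ry": 0, "rz": 0}, {"dx": 0, "dy": 0, "dz": 0.6, "rx": 0, "ry": 0, "rz": 0}, {"dx": 0, "dy": 0, "dz": 0.6, "rx": 0, "ry": 0, "rz": 0}, {"dx": 0, "dy": 0, "dz": 0.6, "rx": 0, "ry": 0, "rz": 0}, {"dx": 0, "dy": 0, "dz": 0.6, "rx": 0, "ry": 0, "rz": 0}, {"dx": 0, "dy": 0, "dz": 0.6, "rx": 0, "ry": 0, "rz": 0}, {"dx": 0, "dy": 0, "dz": 0.3, "rx": 0, "ry": 0, "rz": 0}, {"dx": 0, "dy": 0, "dz": 0, "rx": 0, "ry": 0, "rz": 0}])

```text
t: 10.5
tcp_pos: [0.5288, 0.2326, 0.2564]
tool_rot: [0.713, 0.701, 0.001, 0.0]
force: [1.0, -0.6, -3.3]
finger_gap: 0.109
gripper_force: 59.0
```

Run:
```python
from h import *
mt=cams.camera_model('top');ms=cams.camera_model('scene')
for u,v,w in((385,216.27,219.6),(410,217.45,220.9),(435,218.64,222.1),(205,264.77,267.9)): print(u,onz(mt,u,v,.16),onz(mt,u,w,.16))
print('ptr scene',onz(ms,210.4,368,.156),'top',onz(mt,480.5,203.3,.156), tri(mt,(480.5,203.3),ms,(210.4,368)))
```

```text
385 [ 0.6268 -0.0674  0.16  ] [ 0.6198 -0.0672  0.16  ]
410 [ 0.623  -0.1189  0.16  ] [ 0.6158 -0.1186  0.16  ]
435 [ 0.6191 -0.1702  0.16  ] [ 0.612  -0.1699  0.16  ]
205 [0.5353 0.3074 0.16  ] [0.5289 0.3074 0.16  ]
ptr scene [ 0.6506 -0.2698  0.156 ] top [ 0.6493 -0.266   0.156 ] (array([ 0.6491, -0.2676,  0.153 ]), np.float64(0.0022))
```

The rail centre is x≈0.6205 at y=-0.10 with yaw -4.3°, and the pointer foot on the rail is near (0.608,-0.265). I'll carry the hanger to y=-0.10, about 165 mm left of the pointer.

Request:
move_arm(targets=[{"dx": 0.26, "dy": -0.95, "dz": 0, "rx": 0, "ry": 0, "rz": -0.011}, {"dx": 0.26, "dy": -0.95, "dz": 0, "rx": 0, "ry": 0, "rz": -0.011}, {"dx": 0.26, "dy": -0.95, "dz": 0, "rx": 0, "ry": 0, "rz": -0.011}, {"dx": 0.26, "dy": -0.95, "dz": 0, "rx": 0, "ry": 0, "rz": -0.011}, {"dx": 0.26, "dy": -0.95, "dz": 0, "rx": 0, "ry": 0, "rz": -0.011}, {"dx": 0.26, "dy": -0.95, "dz": 0, "rx": 0, "ry": 0, "rz": -0.011}, {"dx": 0.26, "dy": -0.95, "dz": 0, "rx": 0, "ry": 0, "rz": -0.011}, {"dx": 0.26, "dy": -0.95, "dz": 0, "rx": 0, "ry": 0, "rz": -0.011}, {"dx": 0.26, "dy": -0.95, "dz": 0, "rx": 0, "ry": 0, "rz": -0.011}, {"dx": 0.26, "dy": -0.95, "dz": 0, "rx": 0, "ry": 0, "rz": -0.011}])

```text
t: 11.75
tcp_pos: [0.5931, -0.0056, 0.2547]
tool_rot: [0.733, 0.68, -0.001, -0.001]
force: [0.3, 1.0, -4.5]
finger_gap: 0.107
gripper_force: 58.9
```

Request:
move_arm(targets=[{"dx": 0.26, "dy": -0.95, "dz": 0, "rx": 0, "ry": 0, "rz": 0}, {"dx": 0.26, "dy": -0.95, "dz": 0, "rx": 0, "ry": 0, "rz": 0}, {"dx": 0.26, "dy": -0.95, "dz": 0, "rx": 0, "ry": 0, "rz": 0}, {"dx": 0.24, "dy": -0.95, "dz": 0, "rx": 0, "ry": 0, "rz": 0}, {"dx": 0, "dy": 0, "dz": 0, "rx": 0, "ry": 0, "rz": 0}, {"dx": 0, "dy": 0, "dz": 0, "rx": 0, "ry": 0, "rz": 0}, {"dx": 0, "dy": 0, "dz": 0, "rx": 0, "ry": 0, "rz": 0}, {"dx": 0, "dy": 0, "dz": 0, "rx": 0, "ry": 0, "rz": 0}, {"dx": 0, "dy": 0, "dz": 0, "rx": 0, "ry": 0, "rz": 0}, {"dx": 0, "dy": 0, "dz": 0, "rx": 0, "ry": 0, "rz": 0}])

```text
t: 13.0
tcp_pos: [0.619, -0.0997, 0.2558]
tool_rot: [0.733, 0.681, 0.0, 0.0]
force: [-0.5, -1.1, -2.8]
finger_gap: 0.108
gripper_force: 58.9
```

Run:
```python
from h import *
s=sensors.sense();print(s['t'],s['tcp_pos'],s['tool_rot'],s['force'])
im,ms=snap('scene','s6.png');w,m=snap('wrist','w6.png')
o=np.zeros((600,800,3),np.uint8)
c=im[150:400,80:400];o[:,:]=cv2.resize(c,(800,600))[:, :];o[:240,:320]=cv2.resize(w,(320,240))
cv2.imwrite('pics/c6.png',o[:,:,::-1])
for p in((.62,-.1,.16),(.62,-.1,.16-.088+.113)):print(proj(ms,p))
```

```text
13.0 [ 0.61901158 -0.09971083  0.25575934] [7.32562457e-01 6.80699821e-01 1.18584727e-05 3.32267295e-06] [-0.50570537 -1.10144201 -2.8391016 ]
(np.float64(284.28551435002595), np.float64(286.09878781372333))
(np.float64(283.2895560887281), np.float64(273.2295891033922))
```

View pics/c6.png

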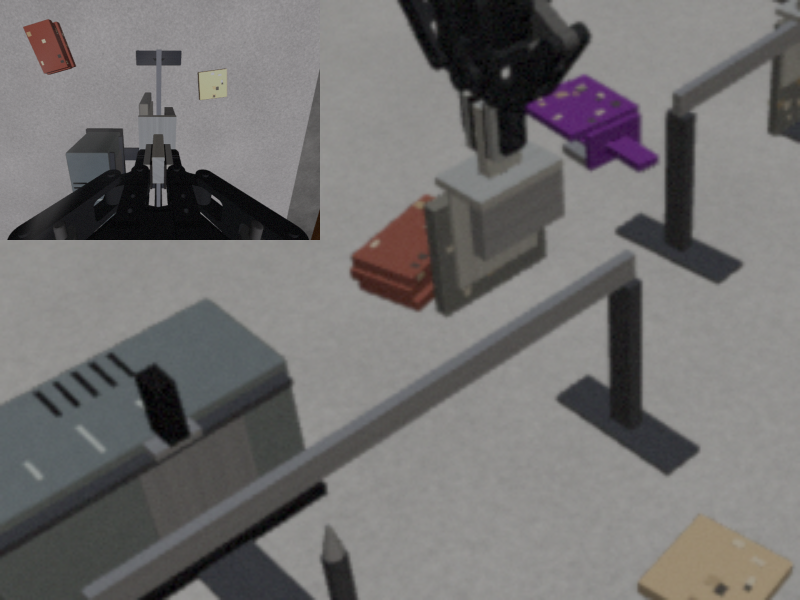

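The held hanger hovers above the rail with its tile toward the lamp box. The tile's bottom edge is near crop (495,290), the rail runs below it, the shutter is shut and the pointer tip is at (330,527). Now a quick numeric check of the rail line in the wrist image.

Run:
```python
from h import *
w=cv2.imread('pics/w6.png').astype(float).mean(2);m=cams.camera_model('wrist')
for r in(140,155,170,185):
    c=w[r-2:r+3,300:336].mean(0);print(r,np.round(c).astype(int))
for a in(.6155,.6195,.6235):
    print([np.round(proj(m,(a+.075*(y+.1),y,.16)),1) for y in(-.02,-.05)])
```

```text
140 [142 142 141 139 139 141 140 140 140 142 142 143 129 110 106 106 106 105
 106 105 106 104 118 135 141 143 143 143 140 140 141 143 147 146 145 142]
155 [140 139 139 139 138 138 138 138 138 137 136 136 125 112 106 106 106 106
 106 105 105 106 119 135 142 143 143 143 144 144 141 141 142 143 144 142]
170 [141 141 139 138 140 142 142 139 140 138 137 137 126 110 106 107 105 105
 106 105 105 105 121 135 138 139 139 138 140 141 142 141 141 142 141 142]
185 [ 95 100 120 135 139 140 141 140 141 143 143 144 129 111 106 106 105 105
 105 105 104 104 127 143 142 139 140 141 143 142 138 138 140 141 143 142]
[array([312.1, 130.7]), array([312.2, 169.7])]
[array([317.2, 130.3]), array([317.1, 169.3])]
[array([322.3, 129.9]), array([322., 169.])]
```

The rail centre reads x=0.6195 from the wrist camera, and the TCP is at 0.619, so they are aligned. I go down.

Request:
move_arm(targets=[{"dx": 0.02, "dy": 0, "dz": -0.4, "rx": 0, "ry": 0, "rz": 0}, {"dx": 0, "dy": 0, "dz": -0.4, "rx": 0, "ry": 0, "rz": 0}, {"dx": 0, "dy": 0, "dz": -0.4, "rx": 0, "ry": 0, "rz": 0}, {"dx": 0, "dy": 0, "dz": -0.4, "rx": 0, "ry": 0, "rz": 0}, {"dx": 0, "dy": 0, "dz": -0.4, "rx": 0, "ry": 0, "rz": 0}, {"dx": 0, "dy": 0, "dz": -0.4, "rx": 0, "ry": 0, "rz": 0}, {"dx": 0, "dy": 0, "dz": -0.4, "rx": 0, "ry": 0, "rz": 0}, {"dx": 0, "dy": 0, "dz": -0.4, "rx": 0, "ry": 0, "rz": 0}, {"dx": 0, "dy": 0, "dz": -0.4, "rx": 0, "ry": 0, "rz": 0}, {"dx": 0, "dy": 0, "dz": -0.4, "rx": 0, "ry": 0, "rz": 0}])

```text
t: 14.35
tcp_pos: [0.6196, -0.1, 0.1551]
tool_rot: [0.733, 0.681, 0.0, 0.0]
force: [0.6, -0.5, -3.5]
finger_gap: 0.109
gripper_force: 59.0
```

Request:
move_arm(targets=[{"dx": 0, "dy": 0, "dz": -0.1, "rx": 0, "ry": 0, "rz": 0}, {"dx": 0, "dy": 0, "dz": -0.1, "rx": 0, "ry": 0, "rz": 0}, {"dx": 0, "dy": 0, "dz": -0.1, "rx": 0, "ry": 0, "rz": 0}, {"dx": 0, "dy": 0, "dz": -0.1, "rx": 0, "ry": 0, "rz": 0}, {"dx": 0, "dy": 0, "dz": -0.06, "rx": 0, "ry": 0, "rz": 0}, {"dx": 0, "dy": 0, "dz": -0.04, "rx": 0, "ry": 0, "rz": 0}, {"dx": 0, "dy": 0, "dz": 0, "rx": 0, "ry": 0, "rz": 0}, {"dx": 0, "dy": 0, "dz": 0, "rx": 0, "ry": 0, "rz": 0}, {"dx": 0, "dy": 0, "dz": 0, "rx": 0, "ry": 0, "rz": 0}, {"dx": 0, "dy": 0, "dz": 0, "rx": 0, "ry": 0, "rz": 0}])

```text
t: 15.6
tcp_pos: [0.6196, -0.1, 0.1437]
tool_rot: [0.733, 0.681, 0.0, 0.0]
force: [-1.8, 0.9, 3.1]
finger_gap: 0.108
gripper_force: 59.8
```

It is seated: the upward reaction appears at the same z as on the rack. Now I slide it along the rail and stop just short of the pointer to measure.

Request:
move_arm(targets=[{"dx": -0.02, "dy": -0.3, "dz": 0, "rx": 0, "ry": 0, "rz": 0}, {"dx": -0.045, "dy": -0.6, "dz": 0, "rx": 0, "ry": 0, "rz": 0}, {"dx": -0.05, "dy": -0.65, "dz": 0, "rx": 0, "ry": 0, "rz": 0}, {"dx": -0.05, "dy": -0.65, "dz": 0, "rx": 0, "ry": 0, "rz": 0}, {"dx": -0.05, "dy": -0.65, "dz": 0, "rx": 0, "ry": 0, "rz": 0}, {"dx": -0.05, "dy": -0.65, "dz": 0, "rx": 0, "ry": 0, "rz": 0}, {"dx": -0.05, "dy": -0.65, "dz": 0, "rx": 0, "ry": 0, "rz": 0}, {"dx": -0.05, "dy": -0.65, "dz": 0, "rx": 0, "ry": 0, "rz": 0}, {"dx": -0.045, "dy": -0.6, "dz": 0, "rx": 0, "ry": 0, "rz": 0}, {"dx": -0.04, "dy": -0.6, "dz": 0, "rx": 0, "ry": 0, "rz": 0}])

```text
t: 16.85
tcp_pos: [0.6081, -0.251, 0.1437]
tool_rot: [0.733, 0.68, 0.0, -0.0]
force: [0.8, 4.3, 5.3]
finger_gap: 0.111
gripper_force: 60.2
```

Run:
```python
from h import *
s=sensors.sense();print(s['t'],s['tcp_pos'],s['force'],s['finger_gap'])
w,m=snap('wrist','w7.png');im,ms=snap('scene','s7.png');t,mt=snap('top','t7.png')
p=proj(m,(.650,-.268,.156));q=proj(m,(.650,-.268,.03));print('ptr pix',p,q)
o=np.zeros((600,800,3),np.uint8)
o[:450,:400]=cv2.resize(w[180:405,260:460],(400,450));o[:,400:]=cv2.resize(im[240:440,120:253],(400,600))
o[450:,:400]=cv2.resize(t[195:240,420:540],(400,150))
cv2.imwrite('pics/c7.png',o[:,:,::-1])
```

```text
16.85 [ 0.60808292 -0.25099979  0.14371026] [0.75391284 4.25836356 5.29288485] 0.11061555029851454
ptr pix (np.float64(393.4459062559036), np.float64(306.0785859085961)) (np.float64(362.9460765928337), np.float64(237.60372565231197))
```

View pics/c7.png

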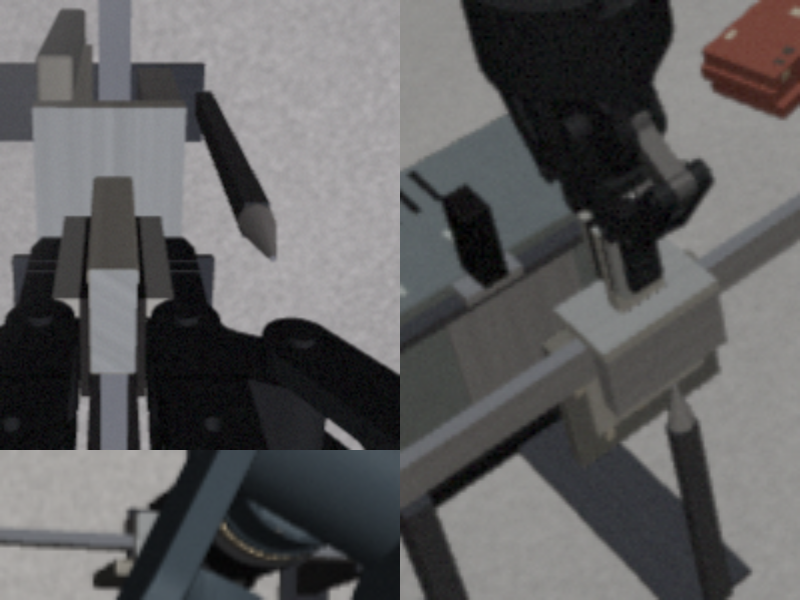

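Wrist crop: pointer tip at (273,258), i.e. full (396.5,309); bridge's +y edge at crop row about 106; tab top edges at rows 268 and 373. The scene crop shows the hanger straddling the rail, with the tile lampward and the shutter shut.

Run:
```python
from h import *
m=cams.camera_model('wrist');d=np.array([.0748,.9972]);n=np.array([.9972,-.0748])
p=onz(m,396.5,309,.156);b=onz(m,314.5,233.3,.166);t1=onz(m,316,314,.212);t2=onz(m,316,366.5,.212)
print(p,b,t1,t2)
for k,v in(('ptr',p),('bridge mid',b),('tab+',t1),('tab-',t2)): print(k,'along',v[:2]@d,'across',v[:2]@n)
print('tcp',sensors.sense()['tcp_pos'][:2]@d)
w=cv2.imread('pics/w7.png').astype(float).mean(2)
print('bridge edge',np.round(w[226:240,296:304].mean(1)),np.round(w[226:240,336:344].mean(1)));print('tabedge',np.round(w[308:320,312:320].mean(1)),np.round(w[360:373,312:320].mean(1)))
print(w[300:313,390:401].astype(int))
```

```text
[ 0.6517 -0.2727  0.156 ] [ 0.6093 -0.2216  0.166 ] [ 0.6086 -0.2388  0.212 ] [ 0.6069 -0.2625  0.212 ]
ptr along -0.22318928 across 0.6702732
bridge mid along -0.17540387999999998 across 0.62416964
tab+ along -0.19260808 across 0.6247581600000001
tab- along -0.21636887999999999 across 0.6248356799999999
tcp -0.2074782972375652
bridge edge [ 82.  81.  81.  82.  80.  80.  79.  92. 138. 145. 145. 145. 144. 144.] [ 59.  57.  57.  59.  67.  73.  72.  88. 139. 145. 146. 145. 145. 146.]
tabedge [ 72.  71.  71.  71.  72.  68.  99. 138. 142. 142. 144. 146.] [143. 145. 147. 148. 148. 151. 133. 121. 118. 117. 118. 119. 118.]
[[ 60  68  65  75  79  84  87 101 145 171 174]
 [ 60  65  68  69  75  83  83  96 149 175 172]
 [ 56  59  65  67  76  84  86  85 141 170 168]
 [ 56  56  61  68  71  80  85  86 137 166 163]
 [ 54  54  59  65  69  78  84  89 134 164 164]
 [ 92  52  59  62  67  74  82  84 136 164 164]
 [140  93  54  62  63  70  82  85 137 166 162]
 [162 142  93  56  61  73  85  88 140 167 164]
 [165 166 146 102  74  95 112 108 140 167 165]
 [169 171 168 162 135 113 117 123 147 166 164]
 [167 170 170 166 163 140 134 144 158 167 168]
 [164 166 170 166 165 162 162 163 168 170 171]
 [161 165 166 165 165 168 169 165 164 168 171]]
```

The pointer's across-distance of 45.7 mm confirms the reading. The hanger middle is 17–18 mm short of the pointer, so I slide that far and measure again.

Request:
move_arm(targets=[{"dx": -0.013, "dy": -0.175, "dz": 0, "rx": 0, "ry": 0, "rz": 0}, {"dx": -0.013, "dy": -0.175, "dz": 0, "rx": 0, "ry": 0, "rz": 0}, {"dx": -0.013, "dy": -0.175, "dz": 0, "rx": 0, "ry": 0, "rz": 0}, {"dx": -0.013, "dy": -0.175, "dz": 0, "rx": 0, "ry": 0, "rz": 0}, {"dx": 0, "dy": 0, "dz": 0, "rx": 0, "ry": 0, "rz": 0}, {"dx": 0, "dy": 0, "dz": 0, "rx": 0, "ry": 0, "rz": 0}, {"dx": 0, "dy": 0, "dz": 0, "rx": 0, "ry": 0, "rz": 0}, {"dx": 0, "dy": 0, "dz": 0, "rx": 0, "ry": 0, "rz": 0}, {"dx": 0, "dy": 0, "dz": 0, "rx": 0, "ry": 0, "rz": 0}, {"dx": 0, "dy": 0, "dz": 0, "rx": 0, "ry": 0, "rz": 0}])

```text
t: 18.25
tcp_pos: [0.607, -0.2669, 0.1437]
tool_rot: [0.733, 0.681, 0.0, -0.0]
force: [0.6, 3.5, 7.0]
finger_gap: 0.112
gripper_force: 60.5
```

Run:
```python
from h import *
s=sensors.sense();print(s['t'],s['tcp_pos'],s['force'])
w,m=snap('wrist','w8.png');im,ms=snap('scene','s8.png')
w=w.astype(float).mean(2)
d=np.array([.0748,.9972]);n=np.array([.9972,-.0748])
print('bridge edge',np.round(w[226:240,296:304].mean(1)),'tab',np.round(w[308:320,312:320].mean(1)))
reg=w[240:345,365:430]; mask=(reg<115).astype(np.uint8)
k,l,st,c=cv2.connectedComponentsWithStats(mask)
for i in range(1,k):
    if st[i,4]>60: 
        ys,xs=np.nonzero(l==i);r=ys.max();print('comp',st[i],'lowest',365+xs[ys==r].mean(),240+r, onz(m,365+xs[ys==r].mean(),240+r+.5,.156)[:2]@d, onz(m,365+xs[ys==r].mean(),240+r+.5,.156)[:2]@n)
b=onz(m,314.5,233.4,.166);print('mid',b[:2]@d-.03)
print(w[268:290:1,388:404:2].astype(int))
print('scene: tip at 210.4,368; midpoint proj', proj(ms,(s['tcp_pos'][0]+.045*n[0],s['tcp_pos'][1]+.0025+.045*n[1],.156)))
```

```text
18.25 [ 0.6070249  -0.26694793  0.14365073] [0.62910711 3.50206208 6.98877183]
bridge edge [ 81.  82.  83.  83.  80.  81.  80.  95. 140. 146. 146. 147. 147. 146.] tab [ 74.  73.  72.  72.  73.  70. 100. 142. 145. 146. 146. 148.]
comp [  1   0  34  44 811] lowest 396.0 283 -0.22059408 0.66877488
comp [ 0 54  3 29 61] lowest 365.0 322 -0.24514532 0.6529670000000001
comp [ 0 93 11 12 62] lowest 370.0 344 -0.25991632000000003 0.6565819999999999
comp [ 27  99  32   6 149] lowest 407.5 344 -0.25987372 0.6785403600000001
mid -0.21884863999999998
[[ 65  72  74  87  88  86 155 173]
 [ 64  70  70  79  86  91 150 173]
 [ 62  66  68  79  90  85 154 173]
 [ 59  64  70  80  86  86 154 169]
 [ 61  64  68  73  89  90 149 165]
 [ 58  61  68  74  86  92 151 164]
 [ 57  58  68  68  82  86 150 165]
 [ 51  58  62  69  79  87 144 166]
 [ 50  57  58  68  76  86 140 170]
 [ 52  52  58  65  80  86 143 169]
 [120  52  56  65  74  83 145 166]
 [163  74  58  63  69  83 141 167]
 [165 145  58  58  66  86 147 173]
 [167 164 121  55  67  82 149 170]
 [168 164 157  76  67 100 146 170]
 [163 163 157 140  85 117 147 165]
 [165 162 158 160 150 119 156 169]
 [170 165 160 163 168 157 166 169]
 [173 169 168 162 171 167 173 170]
 [174 171 173 164 169 173 175 176]
 [173 175 171 168 170 174 177 173]
 [167 174 169 171 168 170 170 166]]
scene: tip at 210.4,368; midpoint proj (np.float64(212.29363086916376), np.float64(367.5661434280879))
```

Request:
move_arm(targets=[{"dx": -0.003, "dy": -0.04, "dz": 0, "rx": 0, "ry": 0, "rz": 0}, {"dx": -0.003, "dy": -0.04, "dz": 0, "rx": 0, "ry": 0, "rz": 0}, {"dx": 0, "dy": 0, "dz": 0, "rx": 0, "ry": 0, "rz": 0}, {"dx": 0, "dy": 0, "dz": 0, "rx": 0, "ry": 0, "rz": 0}, {"dx": 0, "dy": 0, "dz": 0, "rx": 0, "ry": 0, "rz": 0}, {"dx": 0, "dy": 0, "dz": 0.02, "rx": 0, "ry": 0, "rz": 0}, {"dx": 0, "dy": 0, "dz": 0, "rx": 0, "ry": 0, "rz": 0}, {"dx": 0, "dy": 0, "dz": 0, "rx": 0, "ry": 0, "rz": 0}, {"dx": 0, "dy": 0, "dz": 0, "rx": 0, "ry": 0, "rz": 0}, {"dx": 0, "dy": 0, "dz": 0, "rx": 0, "ry": 0, "rz": 0}])

```text
t: 19.6
tcp_pos: [0.6067, -0.2694, 0.1437]
tool_rot: [0.733, 0.681, 0.0, -0.0]
force: [0.1, 4.6, 4.2]
finger_gap: 0.115
gripper_force: 60.1
```

```bash
cat >> h.py <<'E'
D=np.array([.0748,.9972]);N=np.array([.9972,-.0748])
def align(f):
    w,m=snap('wrist',f);w=w.astype(float).mean(2)
    e=w[226:240,294:306].mean(1);i=np.argmax(e>112);r=226+i-1+(112-e[i-1])/(e[i]-e[i-1])
    reg=w[240:310,375:430];k,l,st,c=cv2.connectedComponentsWithStats((reg<115).astype(np.uint8))
    j=1+np.argmax(st[1:,4]);ys,xs=np.nonzero(l==j);q=ys.max();u=375+xs[ys==q].mean()
    print('edge row',r,'tip',u,240+q,'mid',onz(m,314.5,r,.166)[:2]@D-.03,'ptr',onz(m,u,240+q+.5,.156)[:2]@D)
E
python3 - <<'E'
from h import *
s=sensors.sense();print(s['t'],s['tcp_pos'],s['force']);align('w9.png')
E
```

```text
19.6 [ 0.60672769 -0.26939757  0.14368689] [0.05791772 4.56141745 4.19272985]
edge row 233.16930379746836 tip 396.5 279 mid -0.22116464 ptr -0.2206938
```

The middle and pointer agree within 0.5 mm. I release, then rise straight up.

Request:
move_arm(targets=[{"dx": 0, "dy": 0, "dz": 0, "rx": 0, "ry": 0, "rz": 0}, {"dx": 0, "dy": 0, "dz": 0, "rx": 0, "ry": 0, "rz": 0}, {"dx": 0, "dy": 0, "dz": 0, "rx": 0, "ry": 0, "rz": 0}, {"dx": 0, "dy": 0, "dz": 0, "rx": 0, "ry": 0, "rz": 0}, {"dx": 0, "dy": 0, "dz": 0, "rx": 0, "ry": 0, "rz": 0}, {"dx": 0, "dy": 0, "dz": 0, "rx": 0, "ry": 0, "rz": 0}, {"dx": 0, "dy": 0, "dz": 0.2, "rx": 0, "ry": 0, "rz": 0}, {"dx": 0, "dy": 0, "dz": 0.5, "rx": 0, "ry": 0, "rz": 0}, {"dx": 0, "dy": 0, "dz": 1, "rx": 0, "ry": 0, "rz": 0}, {"dx": 0, "dy": 0, "dz": 1, "rx": 0, "ry": 0, "rz": 0}], claw=45)

```text
t: 20.9
tcp_pos: [0.607, -0.2696, 0.2129]
tool_rot: [0.733, 0.681, 0.0, 0.0]
force: [-0.3, 0.2, -0.5]
finger_gap: 0.455
gripper_force: 0.0
```

Run:
```python
from h import *
s=sensors.sense();print(s['t'],s['tcp_pos'],s['force'])
mt=cams.camera_model('top');ms=cams.camera_model('scene')
for nm,m,r in(('top0',mt,(260,285,470,500)),('scene0',ms,(295,345,125,165))):
    g=cv2.imread(f'pics/{nm}.png').max(2)[r[0]:r[1],r[2]:r[3]]
    k,l,st,c=cv2.connectedComponentsWithStats((g<40).astype(np.uint8));j=1+np.argmax(st[1:,4]);st=st[j]
    x0,y0=r[2]+st[0],r[0]+st[1];x1,y1=x0+st[2]-1,y0+st[3]-1;print(nm,x0,x1,y0,y1,st[4])
    if nm=='top0':
        for y in range(260,284):print(y,g[y-260])
# expected handle projections for candidates
for al in(-.215,-.22,-.225):
    c=lambda a,b,z:np.r_[D*a+N*b,z]
    a=.5246
    for m in(mt,ms):
        P=[proj(m,c(al+sy*.007,a+sx*.011,z)) for sy in(-1,1) for sx in(-1,1) for z in(.13,.175)];P=np.array(P);print(al,P.min(0).round(1),P.max(0).round(1))
```

```text
20.9 [ 0.60703003 -0.26957039  0.21287803] [-0.26440396  0.23360929 -0.47292313]
top0 479 491 266 276 122
260 [ 40  43  41  49  90 143 142 141 139 136 137 143 141 141 140 140 141 141
 143 138 140 139 142 141 141 140 142 139 137 138]
261 [ 42  43  39  53 101 146 143 142 139 138 138 142 141 141 140 140 142 142
 140 137 140 142 141 142 142 142 139 137 138 138]
262 [ 41  42  42  53 100 143 142 143 140 139 138 141 140 140 142 140 141 141
 139 138 140 143 140 140 140 141 138 138 136 138]
263 [ 41  41  41  51  99 138 139 140 140 140 137 141 139 142 139 141 142 142
 141 140 140 141 141 140 141 137 138 136 137 136]
264 [ 42  41  42  51  98 141 143 142 140 141 141 141 139 140 140 139 142 142
 142 139 139 139 141 141 141 138 138 137 138 139]
265 [ 42  42  41  52 102 145 144 142 142 145 144 127 117 117 113 114 113 115
 117 115 120 139 138 138 140 139 137 137 141 141]
266 [ 42  41  41  53 101 144 145 141 137 123 111  76  50  43  12  24  26  38
  38  37  61 126 136 135 140 139 138 139 141 140]
267 [ 40  41  41  52 101 144 144 144 129  46   3   4   5   3  10  24  22  20
  23  22  44 106 137 137 139
[... 1408 characters left out ...]
81  81  83  88  83  84  83  83  82
  83  83  83  84  84  85  82  85  83  92 124 141]
281 [ 81  82  83  82  81  81  81  82  82  82  82  92 112  83  81  82  83  83
  83  83  83  85  84  84  83  84  84  91 124 141]
282 [ 81  81  82  83  81  82  81  82  83  82  87 111 138  81  80  82  82  82
  82  83  85  85  84  83  82  85  82  90 122 140]
283 [ 80  82  81  81  81  82  82  83  82  83  91 124 138  82  81  83  83  84
  84  82  85  84  85  84  84  83  83  91 122 139]
scene0 125 155 298 335 436
-0.215 [471.3 266. ] [483.4 278. ]
-0.215 [141.7 295. ] [164.9 330.1]
-0.22 [473.7 266.1] [485.9 278.1]
-0.22 [138.6 296.7] [161.9 332. ]
-0.225 [476.1 266.2] [488.4 278.3]
-0.225 [135.4 298.5] [158.9 333.9]
```

Handle centre is about (0.508,-0.2685), and both views agree. I go over it and turn so the fingers close along the rail.

Request:
move_arm(targets=[{"dx": -0.395, "dy": 0, "dz": 0.1, "rx": 0, "ry": 0, "rz": -0.3}, {"dx": -0.395, "dy": 0, "dz": 0.1, "rx": 0, "ry": 0, "rz": -0.3}, {"dx": -0.395, "dy": 0, "dz": 0, "rx": 0, "ry": 0, "rz": -0.3}, {"dx": -0.395, "dy": 0, "dz": 0, "rx": 0, "ry": 0, "rz": -0.3}, {"dx": -0.395, "dy": 0, "dz": 0, "rx": 0, "ry": 0, "rz": -0.3}, {"dx": -0.395, "dy": 0, "dz": 0, "rx": 0, "ry": 0, "rz": -0.3}, {"dx": -0.395, "dy": 0, "dz": 0, "rx": 0, "ry": 0, "rz": -0.3}, {"dx": -0.395, "dy": 0, "dz": 0, "rx": 0, "ry": 0, "rz": -0.3}, {"dx": -0.395, "dy": 0.04, "dz": 0, "rx": 0, "ry": 0, "rz": -0.3}, {"dx": -0.395, "dy": 0, "dz": 0, "rx": 0, "ry": 0, "rz": -0.3}])

```text
t: 22.15
tcp_pos: [0.5081, -0.2686, 0.2175]
tool_rot: [0.999, -0.039, 0.001, 0.001]
force: [-0.4, 0.1, 0.2]
finger_gap: 0.448
gripper_force: 0.0
```

Request:
move_arm(targets=[{"dx": 0, "dy": 0, "dz": 0, "rx": 0, "ry": 0, "rz": 0}, {"dx": 0, "dy": 0, "dz": -0.4, "rx": 0, "ry": 0, "rz": 0}, {"dx": 0, "dy": 0, "dz": -0.4, "rx": 0, "ry": 0, "rz": 0}, {"dx": 0, "dy": 0, "dz": -0.4, "rx": 0, "ry": 0, "rz": 0}, {"dx": 0, "dy": 0, "dz": -0.4, "rx": 0, "ry": 0, "rz": 0}, {"dx": 0, "dy": 0, "dz": 0, "rx": 0, "ry": 0, "rz": 0}, {"dx": 0, "dy": 0, "dz": 0, "rx": 0, "ry": 0, "rz": 0}, {"dx": 0, "dy": 0, "dz": 0, "rx": 0, "ry": 0, "rz": 0}, {"dx": 0, "dy": 0, "dz": 0, "rx": 0, "ry": 0, "rz": 0}, {"dx": 0, "dy": 0, "dz": 0, "rx": 0, "ry": 0, "rz": 0}])

```text
t: 23.4
tcp_pos: [0.5082, -0.2685, 0.1765]
tool_rot: [0.999, -0.037, 0.0, 0.0]
force: [-0.1, 0.4, 0.2]
finger_gap: 0.449
gripper_force: 0.0
```

Run:
```python
from h import *
s=sensors.sense();print(s['t'],s['tcp_pos'],s['tool_rot'],s['q'],s['force'],s['finger_gap'])
w,m=snap('wrist','w10.png');im,ms=snap('scene','s10.png')
c=lambda a,b,z:np.r_[D*a+N*b,z]
print('pred handle top corners',[np.round(proj(m,c(-.2297+sy*.007,.527+sx*.011,.175))) for sy in(-1,1) for sx in(-1,1)],'tcp',proj(m,s['tcp_pos']))
g=w.max(2);k,l,st,cc=cv2.connectedComponentsWithStats((g<32).astype(np.uint8))
print([tuple(x) for x in st[1:] if x[4]>150])
# hanger still in place? scene s10 vs s8 in hanger lower part
a=cv2.imread('pics/s8.png').astype(int);b=im[:,:,::-1].astype(int);print('diff lip/tile area',np.abs(a-b)[345:395,175:240].mean())
```

```text
23.4 [ 0.50815818 -0.26853944  0.17647671] [ 9.99321220e-01 -3.68379236e-02  2.07445972e-04  1.53375652e-04] [-6.80503278e-01  4.82842900e-01  1.58201746e+00  4.10667594e-06
  1.07621633e+00  9.63983624e-01] [-0.06360792  0.38206712  0.16053076] 0.44867903420701577
pred handle top corners [array([327., 290.]), array([327., 256.]), array([303., 290.]), array([303., 256.])] tcp (np.float64(315.0849760130246), np.float64(274.5365088785278))
[(np.int32(291), np.int32(24), np.int32(21), np.int32(32), np.int32(491)), (np.int32(0), np.int32(105), np.int32(45), np.int32(17), np.int32(678)), (np.int32(406), np.int32(106), np.int32(61), np.int32(16), np.int32(796)), (np.int32(306), np.int32(234), np.int32(23), np.int32(56), np.int32(1154)), (np.int32(357), np.int32(290), np.int32(16), np.int32(86), np.int32(711)), (np.int32(260), np.int32(294), np.int32(16), np.int32(83), np.int32(637)), (np.int32(95), np.int32(318), np.int32(539), np.int32(162), np.int32(40104)), (np.int32(0), np.int32(433), np.int32(59), np.int32(47), np.int32(1146))]
diff lip/tile area 5.4074871794871795
```

Request:
move_arm(targets=[{"dx": 0, "dy": 0, "dz": -0.38, "rx": 0, "ry": 0, "rz": 0}, {"dx": 0, "dy": 0, "dz": -0.38, "rx": 0, "ry": 0, "rz": 0}, {"dx": 0, "dy": 0, "dz": -0.38, "rx": 0, "ry": 0, "rz": 0}, {"dx": 0, "dy": 0, "dz": -0.38, "rx": 0, "ry": 0, "rz": 0}, {"dx": 0, "dy": 0, "dz": -0.38, "rx": 0, "ry": 0, "rz": 0}, {"dx": 0, "dy": 0, "dz": -0.38, "rx": 0, "ry": 0, "rz": 0}, {"dx": 0, "dy": 0, "dz": -0.3, "rx": 0, "ry": 0, "rz": 0}, {"dx": 0, "dy": 0, "dz": 0, "rx": 0, "ry": 0, "rz": 0}, {"dx": 0, "dy": 0, "dz": 0, "rx": 0, "ry": 0, "rz": 0}, {"dx": 0, "dy": 0, "dz": 0, "rx": 0, "ry": 0, "rz": 0}])

```text
t: 24.75
tcp_pos: [0.5084, -0.2687, 0.1122]
tool_rot: [0.999, -0.037, 0.0, 0.0]
force: [-0.2, 0.2, 0.3]
finger_gap: 0.448
gripper_force: 0.0
```

Request:
move_arm(targets=[{"dx": 0, "dy": 0, "dz": 0, "rx": 0, "ry": 0, "rz": 0}, {"dx": 0, "dy": 0, "dz": 0, "rx": 0, "ry": 0, "rz": 0}, {"dx": 0, "dy": 0, "dz": 0, "rx": 0, "ry": 0, "rz": 0}, {"dx": 0, "dy": 0, "dz": 0, "rx": 0, "ry": 0, "rz": 0}, {"dx": 0, "dy": 0, "dz": 0, "rx": 0, "ry": 0, "rz": 0}, {"dx": 0, "dy": 0, "dz": 0, "rx": 0, "ry": 0, "rz": 0}, {"dx": 0, "dy": 0, "dz": 0, "rx": 0, "ry": 0, "rz": 0}, {"dx": 0, "dy": 0, "dz": 0, "rx": 0, "ry": 0, "rz": 0}, {"dx": 0, "dy": 0, "dz": 0, "rx": 0, "ry": 0, "rz": 0}, {"dx": 0, "dy": 0, "dz": 0, "rx": 0, "ry": 0, "rz": 0}], claw=0, newtons=60)

```text
t: 26.0
tcp_pos: [0.5082, -0.269, 0.1122]
tool_rot: [0.999, -0.037, 0.0, 0.001]
force: [-2.1, -2.2, 5.7]
finger_gap: 0.155
gripper_force: 59.6
```

Run:
```python
from h import *
s=sensors.sense();print(s['t'],s['tcp_pos'],s['tool_rot'],s['force'],s['finger_gap'],s['gripper_force'])
# half mark line vs shut mark on box top (z=.130), top0
g=cv2.imread('pics/top0.png').min(2);mt=cams.camera_model('top')
k,l,st,c=cv2.connectedComponentsWithStats((g[272:300,470:530]>112).astype(np.uint8))
for i in range(1,k):
    if st[i,4]>4: u,v=c[i]+(470,272);p=onz(mt,u,v,.13);print(st[i],p,'along',p[:2]@D)
a=cv2.imread('pics/s8.png').astype(int);b=cv2.imread('pics/s10.png').astype(int)
for r in(370,380):print(a[r,170:245:3].sum(1)//3);print(b[r,170:245:3].sum(1)//3)
```

```text
26.0 [ 0.50822603 -0.26904772  0.11217711] [ 9.99322321e-01 -3.68037513e-02  2.68143363e-04  5.56899040e-04] [-2.09817888 -2.16615839  5.70614618] 0.15504608546664825 59.64718401432037
[55  0  5  1  5] [ 0.5057 -0.3622  0.13  ] along -0.32335948000000003
[28  8  2 14 25] [ 0.4771 -0.3016  0.13  ] along -0.26506843999999996
[11 10  2  7 13] [ 0.4803 -0.2664  0.13  ] along -0.22972764
[45 11  2  8 15] [ 0.4756 -0.3367  0.13  ] along -0.30018236
[ 78  74  76  63  76  75  79  76  77  81  79  79  90  64  86  61 137 142
 144 140 143 142 140 137 139]
[ 72  73  56  75  72  72  76  74  74  76  77  80  85  54  79  61 133 136
 139 137 139 139 139 136 136]
[ 58  61  95  84  69  78  81  93  71  58  58 110 141  78  90  93  64 140
 144 137 144 140 141 141 145]
[ 56  89  87  61  77  76  75  90  62  53  58 106 135  72  87  88  66 138
 137 134 139 137 137 138 143]
```

The handle is gripped (13 mm), and the marks read along-rail -0.2297 shut, -0.2651 half and -0.3002 open. I slide 35 mm to the right.

Request:
move_arm(targets=[{"dx": -0.013, "dy": -0.175, "dz": 0, "rx": 0, "ry": 0, "rz": 0}, {"dx": -0.013, "dy": -0.175, "dz": 0, "rx": 0, "ry": 0, "rz": 0}, {"dx": -0.013, "dy": -0.175, "dz": 0, "rx": 0, "ry": 0, "rz": 0}, {"dx": -0.013, "dy": -0.175, "dz": 0, "rx": 0, "ry": 0, "rz": 0}, {"dx": -0.013, "dy": -0.175, "dz": 0, "rx": 0, "ry": 0, "rz": 0}, {"dx": -0.013, "dy": -0.175, "dz": 0, "rx": 0, "ry": 0, "rz": 0}, {"dx": -0.013, "dy": -0.175, "dz": 0, "rx": 0, "ry": 0, "rz": 0}, {"dx": -0.013, "dy": -0.175, "dz": 0, "rx": 0, "ry": 0, "rz": 0}, {"dx": 0, "dy": 0, "dz": 0, "rx": 0, "ry": 0, "rz": 0}, {"dx": 0, "dy": 0, "dz": 0, "rx": 0, "ry": 0, "rz": 0}])

```text
t: 27.25
tcp_pos: [0.5058, -0.3, 0.1122]
tool_rot: [0.999, -0.037, 0.0, -0.003]
force: [0.9, 6.0, 8.5]
finger_gap: 0.148
gripper_force: 60.2
```

Run:
```python
from h import *
for i in range(2):
    s=sensors.sense();print(s['t'],s['tcp_pos'],'moved',(s['tcp_pos'][:2]-[.50823,-.26905])@D,s['force'],s['finger_gap'],s['gripper_force'])
    im,ms=snap('scene','s11.png')
# handle in scene: dark blob shift vs predicted
c=lambda a,b,z:np.r_[D*a+N*b,z]
for al in(-.2297,-.2647):print(np.round([proj(ms,c(al+sy*.007,.527+.011,z)) for sy in(-1,1) for z in(.132,.15)],1))
a=cv2.imread('pics/scene0.png').max(2);b=im.max(2)
for r in(326,330,340,346):print(r,'0',a[r,105:165],'now',b[r,105:165])
x=cv2.imread('pics/s8.png').astype(int);y=im[:,:,::-1].astype(int)
for r in(370,380,385):print(x[r,170:245:3].sum(1)//3,y[r,170:245:3].sum(1)//3)
```

```text
27.25 [ 0.50580792 -0.30001612  0.11215225] moved -0.03106058334084639 [0.92097499 6.0240046  8.4989325 ] 0.14763009840615146 60.172067284584045
27.3 [ 0.50579851 -0.29995653  0.11214777] moved -0.031001863118398185 [1.52931974 7.03161588 7.68191116] 0.15385790561663218 60.17182767391205
[[148.1 335.5]
 [145.4 326.5]
 [156.7 330.2]
 [154.2 321.3]]
[[125.8 349.1]
 [122.7 340.1]
 [134.9 343.6]
 [131.9 334.6]]
326 0 [ 95  97  98  98  98  96 102 101  98  97  97  99  97  97  97  94  97  95
  97  96  97  95  98  95  97  97  98  95  97  94  93  93  96  92  64  17
  12  10   2  12  11  11  11  10  11  16  10  16   3  49  99 110 105  84
  66  62  57  54  57  53] now [86 34 19 15 18 18 19 19 22 38 64 82 82 81 75 33 13 14  1 11 13 11  2 11
  5 14 13 39 78 81 82 69 70 89 97 96 96 97 96 95 97 98 93 93 88 77 74 71
 66 66 65 62 62 56 57 58 57 57 55 52]
330 0 [ 97 100  98  96  98  96 103 125 141 141 124 105  94  94  93  93  96  96
  98  96  96  93  97  95  97  99  96  99  95  94  94  95  97  93  95  90
  70  40  16  13   6   3  15  14  11  17   3  15  12  12  32  79  87  83
  77  69  44  36  43  46]
[... 1045 characters left out ...]
  77  78  73  77  77  76  78  80  76  79  76  74  76  73
  75  76  84 100 119 122]
[ 78  74  76  63  76  75  79  76  77  81  79  79  90  64  86  61 137 142
 144 140 143 142 140 137 139] [ 72  76  57  75  73  75  79  76  73  74  76  77  86  55  76  63 133 139
 137 137 138 139 138 134 136]
[ 58  61  95  84  69  78  81  93  71  58  58 110 141  78  90  93  64 140
 144 137 144 140 141 141 145] [ 57  87  87  57  80  77  72  89  58  53  58 109 136  75  89  88  61 135
 138 136 143 137 135 138 141]
[ 59  57  84  94  93  85  57  58  65 138 141 141 144  59  36  37  40 139
 145 146 143 139 144 136 142] [ 57  65  91  90  75  86  58  58  61 134 140 135 139  55  40  38  33 139
 139 142 140 135 138 134 137]
```

Request:
move_arm(targets=[{"dx": -0.006, "dy": -0.08, "dz": 0, "rx": 0, "ry": 0, "rz": 0}, {"dx": -0.006, "dy": -0.08, "dz": 0, "rx": 0, "ry": 0, "rz": 0}, {"dx": 0, "dy": 0, "dz": 0, "rx": 0, "ry": 0, "rz": 0}, {"dx": 0, "dy": 0, "dz": 0, "rx": 0, "ry": 0, "rz": 0}, {"dx": 0, "dy": 0, "dz": 0, "rx": 0, "ry": 0, "rz": 0}, {"dx": 0, "dy": 0, "dz": 0, "rx": 0, "ry": 0, "rz": 0}, {"dx": 0, "dy": 0, "dz": 0, "rx": 0, "ry": 0, "rz": 0}, {"dx": 0, "dy": 0, "dz": 0, "rx": 0, "ry": 0, "rz": 0}, {"dx": 0, "dy": 0, "dz": 0, "rx": 0, "ry": 0, "rz": 0}, {"dx": 0, "dy": 0, "dz": 0, "rx": 0, "ry": 0, "rz": 0}])

```text
t: 28.6
tcp_pos: [0.5055, -0.3037, 0.1121]
tool_rot: [0.999, -0.037, 0.0, -0.003]
force: [0.2, 7.0, 8.1]
finger_gap: 0.156
gripper_force: 60.2
```

Run:
```python
from h import *
im,ms=snap('scene','s12.png')
s=sensors.sense();print(s['t'],s['tcp_pos'],'moved',(s['tcp_pos'][:2]-[.50823,-.26905])@D,s['force'],s['finger_gap'],s['gripper_force'])
# handle foot + grey slider pad around it: match patch from shut image along the travel
a=cv2.imread('pics/scene0.png');b=im[:,:,::-1].copy()
T=a[324:340,146:166];best=[]
c=lambda al,z=.135:np.array(proj(ms,np.r_[D*al+N*.535,z]))
r=cv2.matchTemplate(b[320:365,100:175],T,cv2.TM_CCOEFF_NORMED);_,v,_,loc=cv2.minMaxLoc(r)
x,y=loc;px=lambda l,m_,n:0 if 2*m_==l+n else .5*(l-n)/(l-2*m_+n)
x+=px(r[y,x-1],r[y,x],r[y,x+1]);y+=px(r[y-1,loc[0]],r[y,loc[0]],r[y+1,loc[0]])
print('match',v,'shift px',100+x-146,320+y-324);
for d in(.030,.033,.035,.037):print(d,c(-.2297-d)-c(-.2297))
```

```text
28.65 [ 0.50554909 -0.30366548  0.11216974] moved -0.034719091288180313 [0.47358719 7.50060739 8.77618471] 0.15546833748227584 60.18403351306915
match 0.9621919393539429 shift px -21.826126 13.350311
0.03 [-18.88733584  11.46514743]
0.033 [-20.82288356  12.64007968]
0.035 [-22.11810191  13.42631388]
0.037 [-23.41722329  14.21491732]
```

The TCP travel (34.7 mm), the image shift (34.6 mm) and the spring force (about 7.5 N) all say half open. The hanger is in place, so I hand in.

```bash
python3 -c "
from h import *
print(order.sign_off())"
```

```text
the job is handed in; nothing more can be done
None
```

The job is handed in: the broad-tile hanger hangs on the long rail with its tile facing the lamp box, within about 0.5 mm of the pointer when I let go. The gripper is holding the shutter half open, at about 34.7 mm of the 35 mm asked.

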